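Close the bench caliper on a copper pipe coupon

ROBOT

A 6-joint arm with a two-finger parallel gripper is mounted at the origin on the work surface. World frame = base frame: x ahead of the robot, y to its left, z up, the work surface at z = 0. Lengths are in m, angles in rad, forces in N, time in s.
With the tool pointing down it reaches from about 0.35 to 0.775 m from the base axis. Payload 5.5 kg.
Tool frame: the origin (TCP) lies midway between the tips of the shut fingers; the grasp point (between the pads) lies behind it (env.grip_point_offset is the z of the grasp point in the tool frame, in m); z points along the fingers, y is the direction in which the jaws open and shut (so a half turn about z gives the same grasp; the last joint's range is limited). The gripper opens to 85 mm and grips with 20 to 120 N. Pads are 22 mm wide; open, the fingers measure 114 mm over their backs; the gripper's body (76 mm by 85 mm) begins 54 mm behind the grasp point. The pads swing forward as they close: fully open they stand 13 mm farther back than shut.
Start: joints at [0.979, 0.313, 0.046, 1.304, 0, 1.431], TCP at [0.251, 0.517, 0.231] pointing down, gripper open.
Joint ranges: [-2.76, 2.76], [-0.86, 1.69], [-1.03, 1.26], [-2.2, 2.34], [-1.47, 1.5], [-3.14, 3.14]. Speed limits (rad/s): [2.57, 2.57, 3.14, 3.14, 3.14, 3.14].

INTERFACE

Orientations are given as a unit quaternion [w, x, y, z].
In Python, from workcell import env, viewer gives the robot as it stands. The module is installed in compiled form; this text tells all that it offers.
- The arm moves only by the shell command python3 -m inch 'ROWS' [OPENING] [FORCE]. ROWS is JSON, a list of rows, each a list of 2 entries, a list of its own where there are three numbers: the shift along the tool's x, y, z in m, then the turn about the tool's z in degrees. In form: [[[tx, ty, tz], spin], ...]. A call has 1 to 5 rows; each row is the pose to reach, as a shift and turn from the pose measured when the call began, along the tool's axes at that moment; what a row does not reach only later rows make up. A row lasts 1/12 s, in which the tool goes at most 41.7 mm and 7.16 degrees, less where a joint would pass 70% of its speed; a pose out of reach is approached as far as the arm can. A call with a gripper value outside its range is refused whole. OPENING is the closure, from 0 (fully open) to 1 (shut), set as the call begins (- or left out, the last holds). The fingers move at their own pace and stop on an object; FORCE is the grip in N (left out, the last holds). Time passes only in rows, so rows that repeat a pose let the fingers close. It gives the time, the measured TCP pose, the force and the opening at its end, in the units of the state.
- env.get_state(): the state, without advancing time (a new reading comes with each control period).
- viewer.read_camera(name): name is "side" or "top"; returns a dict with "image" (400x640x3 uint8, red, green, blue), "depth" (400x640 float32, m along the optical axis (not along the pixel's ray), 0 where there is no reading), "vertical_fov" (degrees; the focal length in pixels is half the picture's height over the tangent of half this angle, whatever the lens; pixels are square), "cx", "cy" (the principal point, pixels), "R" (3x3) and "t" (3): a world point X has camera coordinates R X + t. Camera axes: x right, y down, z forward; pixel columns grow to the right and rows downward; lengths in m; the calibration is good to about 2 mm. A picture is of the moment at which its call begins.
- env.hand_in(): hands the job in, once; it reports no verdict.
The state is a dict: "clock": time; "joint_pos": joint angles; "qvel": joint speeds; "tau": joint torques, N m; "tcp_pos": TCP position; "orientation": TCP orientation; "wrist_force": force on the tool from outside, world axes, zero at the start; "ft_torque": the same for the moment, N m; "finger_gap": finger opening in m.
Only numpy, scipy, OpenCV 4.12 (cv2) and the standard library are available. Lean on these libraries where they do the work, as an engineer would, in place of code of your own. Each camera call takes 0.05 s, during which the arm holds its last target. There are 200 camera calls.

TASK

Set up the copper pipe coupon for measuring in the bench caliper: draw the sliding jaw open and stand the coupon upright on the steel stage, with its full width between the jaw and the flat anvil of the dial force gauge. Then slide the jaw gently shut on it until the gauge's needle stands in the green sector, never pushing the needle to the end of the red, and let go, leaving the coupon clamped there. Leave the other coupons and everything else on the bench where they are.

Things in the scene. Friction and masses are not known exactly. Their poses are not given: they have to be found in the camera images.
- caliper: Bench caliper, fixed; place and yaw vary. Grey base plate 200 mm (its x) by 360 mm (its y), 14 mm thick; origin at the centre of its underside, z up. It measures along its y, on a line at its x = -5 mm, 61 mm above the bench: dial force gauge with flat spring anvil at the -y end, sliding jaw facing it, which opens to +y, and between them a steel stage on which a coupon stands.
- dial (a point): Centre of the dial face of the round force gauge (60 mm across, face up, bezel top 78 mm above the bench), 60 mm to the caliper's -y side of the resting anvil's face.
- beam (a point): Middle of the top of the caliper's steel beam: 24 mm wide, 10 mm thick, 330 mm long along the caliper's y, top 66 mm above the bench. Grey clamp posts, 36 mm by 22 mm and 78 mm high, hold it 157 mm to either side of this point.
- stage (a point): Point on the flat stage's top (22 mm above the bench) under the line of measurement, 35 mm to the caliper's +y side of the resting anvil's face: a good place for the copper coupon's foot centre, 8 mm clear of the anvil. Axes as the caliper's. The stage spans -55 to +30 mm in x and -27 to +103 mm in y of this point. Coupon axis: within 12 mm of this point in x; in y the jaw may push it.
- slide (a joint): Sliding jaw, m: gap between its flat face and the face of the resting anvil; 0 shut, 0.105 fully open, grows as the jaw moves to the caliper's +y. It starts 12 to 40 mm open, too narrow for the coupon. It stays where it is left: a steady friction of 9 N holds it either way.
- slide_grip (a point): Centre line of the top of the jaw's grey slide housing, where it is best pinched, 78 mm above the bench. Housing: 40 mm wide (caliper's x, centred here), 26 mm tall, along y from 64 mm on the -y side of this point to 28 mm on the +y side. The jaw (16 mm wide in y, heights 54 to 68 mm) juts out to the caliper's -x from the housing's -y end, face flush with that end. Moves with the slide.
- jaw_face (a point): Point on the sliding jaw's flat face on the line of measurement, 61 mm above the bench; the jaw's tip is 30 mm farther to the caliper's -x. Moves with the slide.
- anvil_face (a point): Centre of the force gauge's flat steel anvil face (30 mm wide by 20 mm tall, height 61 mm), facing the caliper's +y. Moves with the plunger.
- plunger (a joint): How far the anvil is pressed into the force gauge, m: 0 at rest, 0.010 at its stop. Spring of 1000 N/m, so 1 mm is 1 N. Green sector: 0.002 to 0.0065 (2 to 6.5 N). Red sector: 0.0085 to 0.010.
- needle (a joint): Angle of the gauge's red needle, rad: 0 at rest, turning clockwise seen from above by 0.5 rad for each newton (each mm of the anvil). Green sector 1.0 to 3.25, red sector 4.25 to 5.0.
- copper_coupon: The copper pipe coupon to be measured: a tube of 54 mm outside diameter, 3 mm wall, 100 mm tall, about 0.3 kg, standing upright in the white tray at one of three places. Origin at the centre of its foot, z along the tube.
- blue_coupon: Blue plastic pipe coupon, 50 mm outside diameter, 100 mm tall, standing in the tray; stays there. Origin at the centre of its foot.
- grey_coupon: Grey plastic pipe coupon, 50 mm outside diameter, 100 mm tall, standing in the tray; stays there. Origin at the centre of its foot.
- tray: White shallow tray, fixed, 330 mm (its x) by 115 mm (its y), rim 18 mm high, floor 4 mm thick. Three coupons stand in it in a row along its x, about 100 mm apart. Origin at the centre of its underside.
- beaker: Glass beaker, 70 mm across, 95 mm tall, a bystander. Origin at the centre of its foot.
- flask: Glass conical flask, 86 mm across, 134 mm tall, a bystander. Origin at the centre of its foot.
- reagent_bottle: Amber bottle, 70 mm across, 150 mm tall, a bystander. Origin at the centre of its foot.
- wash_bottle: White wash bottle with red spout, 70 mm across, 200 mm tall, a bystander. Origin at the centre of its foot.
- measuring_cylinder: White measuring cylinder, 36 mm across on a 68 mm foot, 190 mm tall, a bystander. Origin at the centre of its foot.
- bottle_brush: Bottle brush lying down, 250 mm long, 36 mm thick bristles, a bystander. Origin on the bench near its middle, x along it.

How it is judged:
On the way:
1. the copper coupon stands upright on the stage on the line of measurement, let go (x of copper_coupon in the frame of stage between -0.012 and 0.012 m and z of copper_coupon in the frame of stage between -0.004 and 0.004 m and angle between copper_coupon's own z axis and vertical below 0.06 rad and contact force between the fingers and copper_coupon below 0.1 N), for 0.2 s.
At the end, for the whole second after the job is handed in: Copper coupon upright (0.06 rad), still, on the stage (4 mm), axis within 12 mm of the line of measurement, clamped with over 1 N by jaw and anvil, anvil pressed in 1.7 to 7 mm. Other coupons (upright within 0.1 rad) and bystanders within 30 mm of where they were (x of copper_coupon in the frame of stage between -0.012 and 0.012 m and z of copper_coupon in the frame of stage between -0.004 and 0.004 m and angle between copper_coupon's own z axis and vertical below 0.06 rad and value of joint plunger between 0.0017 and 0.007 m and contact force between copper_coupon and slide above 1 N and contact force between copper_coupon and plunger above 1 N and linear speed of copper_coupon below 0.01 m/s and distance of each of blue_coupon, grey_coupon, beaker, flask, reagent_bottle, wash_bottle, measuring_cylinder, bottle_brush from where it was at the start of the episode below 0.03 m and angle between each of blue_coupon, grey_coupon's own z axis and vertical below 0.1 rad); the robot touches nothing.
It fails at once if the force gauge is driven to the end of its red sector (anvil pressed in more than 9.5 mm) (value of joint plunger above 0.0095 m).
It fails at once if another coupon is tipped or knocked away (angle between any of blue_coupon, grey_coupon's own z axis and vertical above 0.3 rad or distance of any of blue_coupon, grey_coupon from where it was at the start of the episode above 0.04 m).
It fails at once if glassware or another bystander is knocked away (distance of any of beaker, flask, reagent_bottle, wash_bottle, measuring_cylinder, bottle_brush from where it was at the start of the episode above 0.04 m).
It also fails if it takes over 66 s, if anything falls off the work surface, if the arm or the gripper's body presses on something with over 40 N, if the wrist force passes 120 N, or if a joint passes its speed limit or range.

## Working session

There is one attempt and no reset: what is moved stays moved. The work goes in short steps, Python scripts to look and compute and a shell command to move; the robot and the scene stay as the last step left them, time stands still between calls to the robot, and variables do not carry over. Pictures are saved under pics/ and viewed, on a budget of 15 in all, crops included, one or two more only if the job needs it, and the job is handed in when it is done.

```bash
mkdir -p pics
cat > h.py <<'E'
import numpy as np, cv2
from workcell import env, viewer
def cam(n):
    c=viewer.read_camera(n); h=c["image"].shape[0]
    c["f"]=h/2/np.tan(np.radians(c["vertical_fov"])/2); c["R"]=np.array(c["R"]);c["t"]=np.array(c["t"]); return c
def cloud(c):
    d=c["depth"]; v,u=np.mgrid[:d.shape[0],:d.shape[1]]
    P=np.stack([(u-c["cx"])/c["f"]*d,(v-c["cy"])/c["f"]*d,d],-1)
    W=(P-c["t"])@c["R"]; W[d==0]=np.nan; return W
def atz(c,u,v,z):
    r=c["R"].T@np.array([(u-c["cx"])/c["f"],(v-c["cy"])/c["f"],1]); o=-c["R"].T@c["t"]
    return o+r*(z-o[2])/r[2]
E
python3 - <<'E'
from h import *
s=env.get_state(); print(s, env.grip_point_offset)
for n in("top","side"):
    c=cam(n); cv2.imwrite(f"pics/{n}0.png",c["image"][:,:,::-1]); print(n,c["f"],c["cx"],c["cy"],-c["R"].T@c["t"],c["R"].round(2).tolist())
E
```

```text
{'clock': 0.0, 'joint_pos': array([9.79385482e-01, 3.14026972e-01, 4.49729823e-02, 1.30362265e+00,
       1.86394851e-05, 1.43117412e+00]), 'qvel': array([ 2.82309219e-04,  8.58911793e-04, -7.08282470e-04,  3.98712045e-05,
       -5.94611432e-04,  2.00328001e-04]), 'tau': array([ 5.59513428e-04, -4.80630434e+01,  2.98532510e+01,  1.93664973e-02,
       -5.95163829e-05,  7.33543658e-06]), 'tcp_pos': array([0.25075139, 0.51686303, 0.23039132]), 'orientation': array([-3.44746167e-04,  2.23977959e-01,  9.74593756e-01, -8.74718730e-04]), 'wrist_force': array([-0.00927325, -0.027368  ,  0.02792475]), 'ft_torque': array([-0.044837  , -0.00995472,  0.00043565]), 'finger_gap': 0.08555286062030931} -0.0187
top 387.9641013738284 316.34449072993715 191.9268848152603 [0.28250331 0.09806967 1.32240135] [[-0.11, -0.99, 0.0], [-0.97, 0.11, -0.21], [0.21, -0.03, -0.98]]
side 514.2153241634804 314.49631880613146 206.6659048594504 [ 0.18460878 -1.02624276  1.00120582] [[0.95, -0.31, 0.01], [-0.19, -0.6, -0.78], [0.24, 0.74, -0.63]]
```

View pics/top0.png

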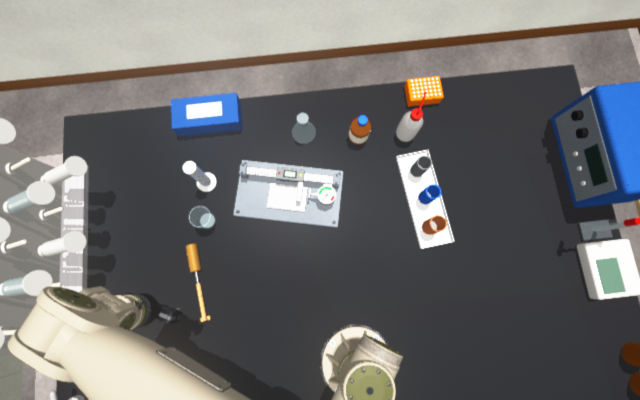

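View pics/side0.png

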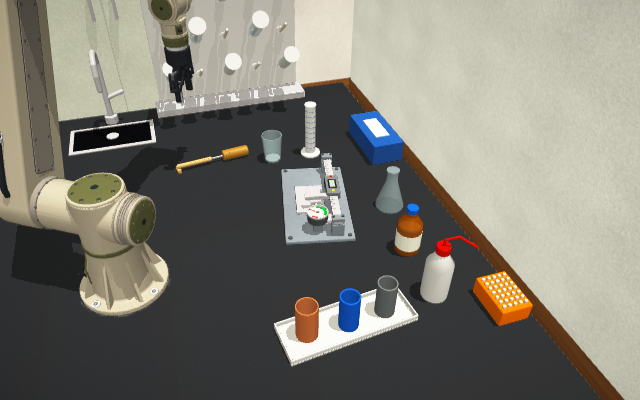

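The top view shows the caliper base with corners at about (241,160), (343,171), (337,227) and (235,216). The dial is at (327,193), and the beam lies on the far side. The copper coupon is at (434,225), the near one in the tray. The side view agrees.

Run:
```python
from h import *
c=cam("top"); W=cloud(c); im=c["image"]
cv2.imwrite("pics/crop1.png",cv2.resize(im[145:250,228:348],None,fx=6,fy=5.7,interpolation=cv2.INTER_CUBIC)[:,:,::-1])
hsv=cv2.cvtColor(im,cv2.COLOR_RGB2HSV)
# coupons: rim points
for name,(u0,u1,v0,v1) in dict(copper=(415,450,210,240),blue=(412,445,180,208),grey=(408,435,150,180)).items():
    P=W[v0:v1,u0:u1].reshape(-1,3); Q=P[(P[:,2]>0.095)&(P[:,2]<0.112)]
    (x,y),r=cv2.minEnclosingCircle(Q[:,:2].astype(np.float32)); print(name,len(Q),x,y,r,np.median(Q[:,2]))
P=W[150:240,225:350].reshape(-1,3)
Q=P[(P[:,2]>0.008)&(P[:,2]<0.1)]; r=cv2.minAreaRect(Q[:,:2].astype(np.float32)); print("base",r)
for z0,z1 in((.06,.072),(.072,.084)):
    Q=P[(P[:,2]>z0)&(P[:,2]<z1)]; print(z0,len(Q),Q.min(0),Q.max(0))
for u,v in((241,160),(343,171),(337,227),(235,216)): print(atz(c,u,v,.014))
c=cam("side");W=cloud(c);P=W.reshape(-1,3);Q=P[(abs(P[:,2]-.104)<.008)&(np.hypot(P[:,0]-.34,P[:,1]+.2)<.08)];
im=c["image"]
for name,(u0,u1,v0,v1) in dict(copper=(290,322,292,345)).items():
    P=W[v0:v1,u0:u1].reshape(-1,3); Q=P[(P[:,2]>0.095)&(P[:,2]<0.112)]
    (x,y),r=cv2.minEnclosingCircle(Q[:,:2].astype(np.float32)); print(name,len(Q),x,y,r,np.median(Q[:,2]))
```

```text
copper 77 0.4019393026828766 -0.3044983744621277 0.027501234784722328 0.10226423058753416
blue 75 0.5057565569877625 -0.30650588870048523 0.025869103148579597 0.1025507324716363
grey 75 0.6041717529296875 -0.29505693912506104 0.025528497993946075 0.10266787215200414
base ((0.586107611656189, 0.1715170294046402), (0.4089875817298889, 0.2794859707355499), 86.05583953857422)
0.06 625 [ 0.50885875 -0.00865062  0.06014477] [0.66714309 0.30230183 0.07198366]
0.072 708 [ 0.50761183 -0.01844574  0.07202085] [0.67444318 0.31400137 0.08378548]
[0.70494753 0.31483712 0.014     ]
[ 0.62600585 -0.03613729  0.014     ]
[0.4336156  0.00848135 0.014     ]
[0.50907661 0.34894172 0.014     ]
copper 200 0.40142935514450073 -0.3047808110713959 0.02866535633802414 0.10225473658801625
```

View pics/crop1.png

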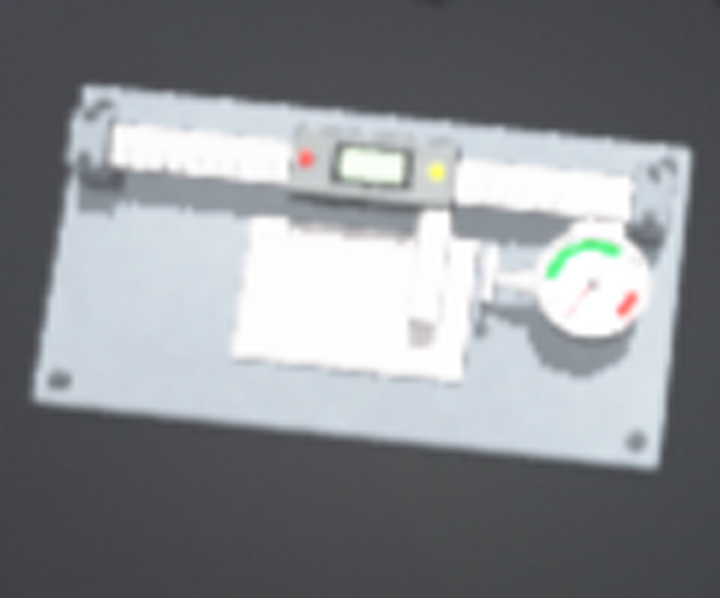

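The enlarged crop puts the base corners at (83,87), (692,148), (659,467) and (35,402). The dial pivot is at (592,286), the anvil at about x=495, and the jaw arm at x=415–448. The housing top spans x from about 292 to 460.

Run:
```python
from h import *
c=cam("top"); W=cloud(c)
def p(X,Y,z): return atz(c,228+(X+.5)/6-.5,145+(Y+.5)*105/598-.5,z)[:2]
C=np.array([p(83,87,.014),p(692,148,.014),p(659,467,.014),p(35,402,.014)]) # (+x,+y),(+x,-y),(-x,-y),(-x,+y)
L=np.array([[.1,.18],[.1,-.18],[-.1,-.18],[-.1,.18]])
o=C.mean(0); A=C-o; th=np.arctan2((L[:,0]*A[:,1]-L[:,1]*A[:,0]).sum(),(L*A).sum())
R=np.array([[np.cos(th),-np.sin(th)],[np.sin(th),np.cos(th)]])
print("o",o,"yaw",np.degrees(th),"res",(A-L@R.T).round(4).tolist())
loc=lambda q:(np.asarray(q)-o)@R
print("dial loc",loc(p(592,286,.076)),"jaw face top right edge",loc(p(448,225,.068)),loc(p(435,322,.068)),"hous",loc(p(460,165,.078)),loc(p(292,160,.078)), "anvil",loc(p(490,270,.071)))
P=W[150:240,225:350].reshape(-1,3); P=P[~np.isnan(P[:,0])]
l=np.c_[loc(P[:,:2]),P[:,2]]
def bb(m,n): q=l[m]; print(n,m.sum(),np.percentile(q,[2,50,98],axis=0).round(4).tolist())
z=l[:,2]
bb((z>.008)&(z<.019)&(abs(l[:,0])<.12)&(abs(l[:,1])<.2),"base")
bb((z>.06)&(z<.085)&(l[:,0]>.03)&(abs(l[:,1])<.13),"beam+hous")
bb((z>.074)&(z<.085)&(l[:,0]>.03)&(abs(l[:,1])<.13),"hous")
bb((z>.07)&(z<.085)&(l[:,0]<.035)&(l[:,1]<-.06),"dial")
bb((z>.05)&(z<.072)&(l[:,0]<.035)&(l[:,1]>-.1)&(l[:,1]<.0),"jaw/anvil")
bb((z>.019)&(z<.026),"stage")
```

```text
o [0.57005278 0.15958164] yaw -12.498124141556776 res [[-0.0014, -0.0003], [-0.0012, 0.0018], [0.0014, 0.0014], [0.0011, -0.0028]]
dial loc [-0.00671099 -0.12916846] jaw face top right edge [ 0.02250412 -0.04624808] [-0.0354541  -0.04578643] hous [ 0.05654338 -0.0493158 ] [0.04950763 0.04331572] anvil [-0.00229962 -0.07246892]
base 3526 [[-0.096, -0.1749, 0.0089], [-0.029, 0.0213, 0.0141], [0.0987, 0.1739, 0.0186]]
beam+hous 709 [[0.0318, -0.1235, 0.0616], [0.0507, -0.0016, 0.0697], [0.0696, 0.1233, 0.0826]]
hous 309 [[0.0316, -0.0449, 0.0743], [0.0507, -0.0016, 0.0785], [0.0707, 0.0422, 0.0834]]
dial 282 [[-0.0322, -0.1574, 0.0707], [-0.0027, -0.1287, 0.0752], [0.0291, -0.0727, 0.0815]]
jaw/anvil 141 [[-0.0323, -0.0979, 0.0571], [-0.0024, -0.0416, 0.0674], [0.0324, -0.0108, 0.0714]]
stage 803 [[-0.0791, -0.1453, 0.0191], [-0.0185, 0.009, 0.0217], [0.0485, 0.1258, 0.0257]]
```

```bash
cat >> h.py <<'E'
from scipy.spatial.transform import Rotation as Ro
O=np.array([.570,.1596]); YAW=np.radians(-12.5); RC=np.array([[np.cos(YAW),-np.sin(YAW)],[np.sin(YAW),np.cos(YAW)]])
def cal(x,y): return O+RC@np.array([x,y])
def goal(xy,z,yaw=-12.5):
    s=env.get_state(); q=s["orientation"]; M=Ro.from_quat(np.roll(q,-1)).as_matrix()
    d=M.T@(np.r_[xy,z]-s["tcp_pos"]); cur=np.degrees(np.arctan2(M[1,1],M[0,1]))
    sp=(cur-yaw+90)%180-90
    print("shift mm",(d*1000).round(1),"spin",round(sp,1),"tilt",round(np.degrees(np.arccos(-M[2,2])),2),"tcp",s["tcp_pos"].round(4),"F",s["wrist_force"].round(1),"gap",round(s["finger_gap"],4),"t",round(s["clock"],2),"q6",s["joint_pos"][5].round(2))
E
python3 -c "
from h import *
print(cal(.051,.017)); goal(cal(.051,.017),.20)
c=cam('top'); W=cloud(c)
for n,u,v in(('flask',303,118),('flask body',304,133),('cyl',190,168),('beaker',203,212),('wash',416,112)): print(n,W[v,u].round(3))"
```

```text
[0.62347057 0.16515861]
shift mm [-488.9 -154.    30.9] spin 76.6 tilt 0.05 tcp [0.2509 0.5171 0.2309] F [ 1.2  0.1 -0.1] gap 0.0855 t 0.25 q6 1.43
flask [0.786 0.084 0.135]
flask body [0.762 0.085 0.062]
cyl [0.64  0.441 0.19 ]
beaker [0.534 0.455 0.019]
wash [ 0.752 -0.275  0.17 ]
```

```bash
python3 -m inch '[[[-0.489,-0.154,0],77],[[-0.489,-0.154,0],77],[[-0.489,-0.154,0],77],[[-0.489,-0.154,0],77],[[-0.489,-0.154,0],77]]' 0 60; python3 -c "
from h import *
goal(cal(.051,.017),.20)"
```

```text
clock: 0.72
tcp_pos: [0.4034, 0.3729, 0.2313]
orientation: [0.0, 0.515, 0.857, 0.0]
wrist_force: [0.2, 0.1, -0.3]
finger_gap: 0.0853
shift mm [-286.7   96.8   31.4] spin 40.5 tilt 0.02 tcp [0.4034 0.3729 0.2313] F [ 0.2  0.1 -0.3] gap 0.0853 t 0.72 q6 1.68
```

```bash
python3 -m inch '[[[-0.287,0.097,0.03],40.5],[[-0.287,0.097,0.03],40.5],[[-0.287,0.097,0.03],40.5],[[-0.287,0.097,0.03],40.5],[[-0.287,0.097,0.03],40.5]]'; python3 -c "
from h import *
goal(cal(.051,.017),.13)"
```

```text
clock: 1.13
tcp_pos: [0.5544, 0.2301, 0.2108]
orientation: [0.0, 0.754, 0.657, 0.0]
wrist_force: [0.5, 1.3, 0.3]
finger_gap: 0.0855
shift mm [-54.9  77.3  80.8] spin 4.6 tilt 0.03 tcp [0.5544 0.2301 0.2108] F [0.5 1.3 0.3] gap 0.0855 t 1.13 q6 1.97
```

```bash
python3 -m inch '[[[-0.055,0.077,0.08],4.6],[[-0.055,0.077,0.08],4.6],[[-0.055,0.077,0.08],4.6],[[-0.055,0.077,0.08],4.6],[[-0.055,0.077,0.08],4.6]]'; python3 -c "
from h import *
goal(cal(.051,.017),.055)
c=cam('top'); cv2.imwrite('pics/top2.png',cv2.resize(c['image'][130:250,220:360],None,fx=5,fy=5)[:,:,::-1])"
```

```text
clock: 1.55
tcp_pos: [0.6225, 0.1631, 0.1279]
orientation: [-0.001, 0.781, 0.625, -0.002]
wrist_force: [-0.7, 0.9, 0.1]
finger_gap: 0.0853
shift mm [ 2.3  0.8 72.9] spin -0.2 tilt 0.27 tcp [0.6225 0.1631 0.1279] F [-0.7  0.9  0.1] gap 0.0853 t 1.55 q6 1.92
```

View pics/top2.png

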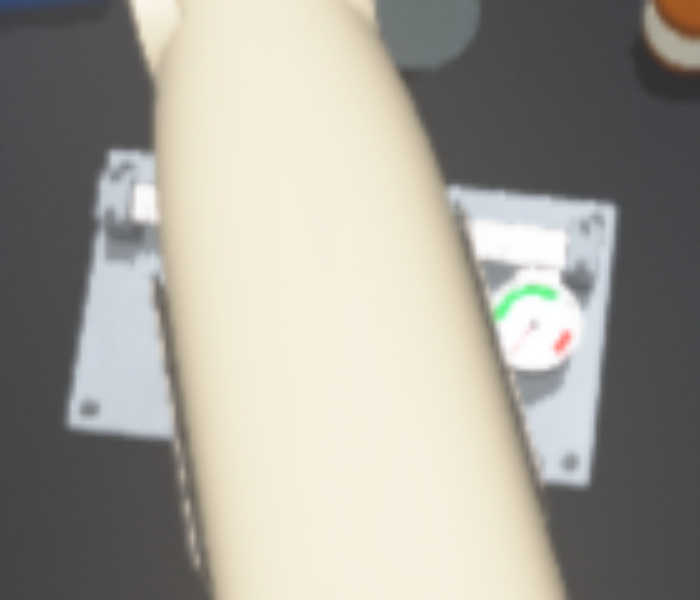

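The arm hides the housing from above, but the dial stays visible at (530,325) with the needle at rest. The descent has clearance on both sides, so I'm going down and pinching.

```bash
python3 -m inch '[[[0.002,0.001,0.035],0],[[0.002,0.001,0.077],0],[[0.002,0.001,0.077],0],[[0.002,0.001,0.077],0],[[0.002,0.001,0.077],0]]'; python3 -m inch '[[[0,0,0],0],[[0,0,0],0],[[0,0,0],0],[[0,0,0],0],[[0,0,0],0]]' 1 40;python3 -m inch '[[[0,0,0],0],[[0,0,0],0],[[0,0,0],0],[[0,0,0],0],[[0,0,0],0]]'; python3 -c "
from h import *
goal(cal(.051,.017),.050)
c=cam('side'); cv2.imwrite('pics/side3.png',cv2.resize(c['image'][120:260,240:420],None,fx=4,fy=4)[:,:,::-1])"
```

```text
clock: 2.02
tcp_pos: [0.6245, 0.1673, 0.0553]
orientation: [-0.0, 0.78, 0.626, 0.0]
wrist_force: [0.3, -0.0, 0.8]
finger_gap: 0.0856
clock: 2.43
tcp_pos: [0.625, 0.1677, 0.0573]
orientation: [0.0, 0.78, 0.626, 0.001]
wrist_force: [-2.7, 1.6, 7.7]
finger_gap: 0.039
clock: 2.85
tcp_pos: [0.625, 0.1677, 0.0574]
orientation: [-0.0, 0.78, 0.626, 0.001]
wrist_force: [-0.3, 1.2, -0.4]
finger_gap: 0.0387
shift mm [-2.8 -0.9  7.4] spin 0.0 tilt 0.13 tcp [0.625  0.1677 0.0574] F [-0.3  1.2 -0.4] gap 0.0387 t 2.85 q6 1.93
```

View pics/side3.png

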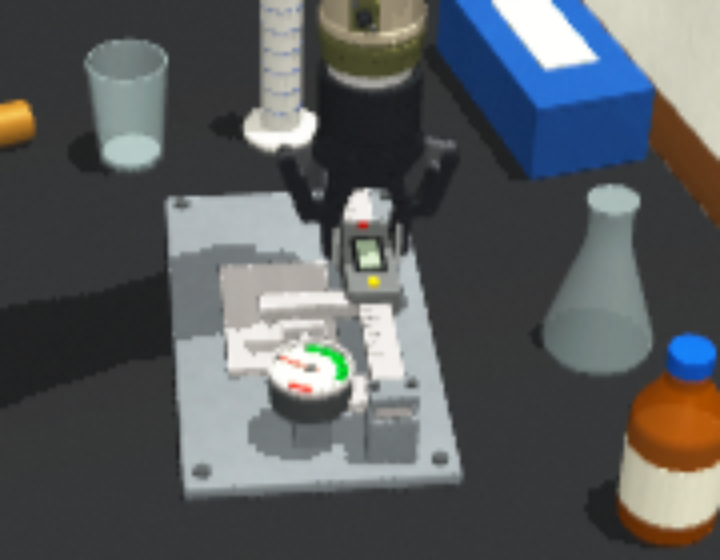

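The housing is firmly pinched: the finger gap is 39 mm, and it shows between the fingers at about (365,235). Next I draw the jaw open along tool +x, which is caliper +y.

```bash
python3 -m inch '[[[0.006,0,0],0],[[0.018,0,0],0],[[0.030,0,0],0],[[0.042,0,0],0],[[0.054,0,0],0]]'; python3 -m inch '[[[0.008,0,0],0],[[0.014,0,0],0],[[0.017,0,0],0],[[0.017,0,0],0],[[0.017,0,0],0]]'; python3 -c "
from h import *
goal(cal(.051,.017+.07),.057)
s=env.get_state();print('local',RC.T@(s['tcp_pos'][:2]-O))
c=cam('side'); cv2.imwrite('pics/side4.png',cv2.resize(c['image'][120:260,240:420],None,fx=4,fy=4)[:,:,::-1])"
```

```text
clock: 3.32
tcp_pos: [0.6363, 0.2175, 0.0573]
orientation: [0.002, 0.78, 0.625, -0.001]
wrist_force: [-2.3, -9.5, 1.4]
finger_gap: 0.039
clock: 3.73
tcp_pos: [0.6397, 0.2327, 0.0574]
orientation: [0.003, 0.78, 0.625, -0.002]
wrist_force: [-1.0, -4.7, 1.1]
finger_gap: 0.0394
shift mm [ 0.6 -1.3  0.4] spin -0.1 tilt 0.41 tcp [0.6397 0.2327 0.0574] F [-1.  -4.7  1.1] gap 0.0394 t 3.73 q6 2.03
local [0.05227958 0.08643737]
```

View pics/side4.png

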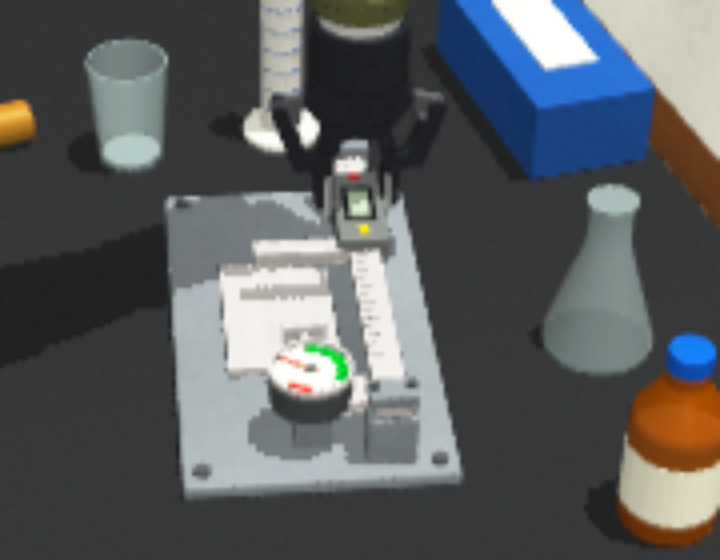

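The jaw is open: it stands at (300,250), and the gap is now about 90 mm. I'll release, lift and go to the copper coupon.

```bash
python3 -m inch '[[[0,0,0],0],[[0,0,0],0],[[0,0,0],0],[[0,0,0],0],[[0,0,-0.01],0]]' 0; python3 -m inch '[[[0,0,-0.04],0],[[0,0,-0.08],0],[[0,0,-0.12],0],[[0,0,-0.16],0],[[0,0,-0.185],0]]'; python3 -c "
from h import *
goal([.4017,-.3046],.24)"
```

```text
clock: 4.2
tcp_pos: [0.6384, 0.2326, 0.0656]
orientation: [0.002, 0.78, 0.625, -0.004]
wrist_force: [-0.6, -0.5, -0.1]
finger_gap: 0.0852
clock: 4.62
tcp_pos: [0.6399, 0.2345, 0.2568]
orientation: [0.003, 0.78, 0.625, -0.001]
wrist_force: [0.7, 1.3, -0.1]
finger_gap: 0.0852
shift mm [-577.9 -115.1   19.5] spin -0.1 tilt 0.39 tcp [0.6399 0.2345 0.2568] F [ 0.7  1.3 -0.1] gap 0.0852 t 4.62 q6 2.03
```

```bash
python3 -m inch '[[[-0.578,-0.115,0.01],0],[[-0.578,-0.115,0.01],0],[[-0.578,-0.115,0.01],0],[[-0.578,-0.115,0.01],0],[[-0.578,-0.115,0.01],0]]'; python3 -c "
from h import *
goal([.4017,-.3046],.24)"
```

```text
clock: 5.03
tcp_pos: [0.5541, 0.0422, 0.2512]
orientation: [0.004, 0.78, 0.626, -0.0]
wrist_force: [0.5, -0.7, -1.0]
finger_gap: 0.085
shift mm [-371.5  -73.6   12.8] spin -0.0 tilt 0.43 tcp [0.5541 0.0422 0.2512] F [ 0.5 -0.7 -1. ] gap 0.085 t 5.03 q6 1.72
```

```bash
python3 -m inch '[[[-0.371,-0.074,0.01],0],[[-0.371,-0.074,0.01],0],[[-0.371,-0.074,0.01],0],[[-0.371,-0.074,0.01],0],[[-0.371,-0.074,0.01],0]]'; python3 -m inch '[[[-0.166,-0.033,0.005],0],[[-0.166,-0.033,0.005],0],[[-0.166,-0.033,0.005],0],[[-0.166,-0.033,0.005],0],[[-0.166,-0.033,0.005],0]]';python3 -c "
from h import *
goal([.4017,-.3046],.13)"
```

```text
clock: 5.45
tcp_pos: [0.4698, -0.1485, 0.2473]
orientation: [0.005, 0.78, 0.626, 0.0]
wrist_force: [0.7, -0.1, 0.4]
finger_gap: 0.0852
clock: 5.87
tcp_pos: [0.3996, -0.3091, 0.2438]
orientation: [0.006, 0.782, 0.623, -0.001]
wrist_force: [0.2, -0.1, -0.4]
finger_gap: 0.0855
shift mm [5.900e+00 1.000e-01 1.138e+02] spin -0.4 tilt 0.71 tcp [ 0.3996 -0.3091  0.2438] F [ 0.2 -0.1 -0.4] gap 0.0855 t 5.87 q6 0.98
```

```bash
python3 -m inch '[[[0.006,0,0.03],0],[[0.006,0,0.06],0],[[0.006,0,0.09],0],[[0.006,0,0.1],0],[[0.006,0,0.1],0]]'; python3 -c "
from h import *
goal([.4017,-.3046],.069)
c=cam('side'); cv2.imwrite('pics/side5.png',cv2.resize(c['image'][200:370,220:440],None,fx=3.4,fy=3.4)[:,:,::-1])"
```

```text
clock: 6.28
tcp_pos: [0.4003, -0.3026, 0.1418]
orientation: [0.004, 0.782, 0.623, -0.001]
wrist_force: [-0.0, -0.3, 1.0]
finger_gap: 0.0851
shift mm [-1.2  1.5 72.8] spin -0.4 tilt 0.43 tcp [ 0.4003 -0.3026  0.1418] F [-0.  -0.3  1. ] gap 0.0851 t 6.28 q6 0.99
```

View pics/side5.png

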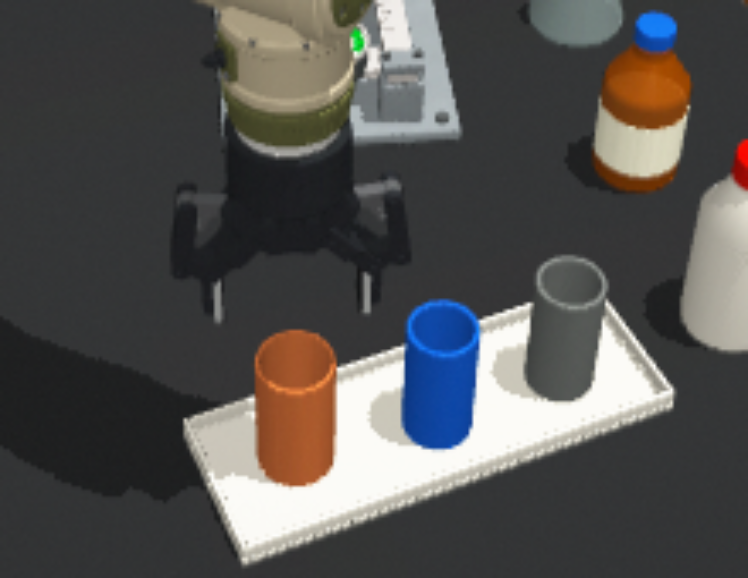

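The open fingers straddle the copper coupon: the tips are at x=217 and 365, and the coupon is at (296,360). The blue one is clear on the right. I'm going down to grasp.

```bash
python3 -m inch '[[[-0.001,0.0015,0.025],0],[[-0.001,0.0015,0.05],0],[[-0.001,0.0015,0.073],0],[[-0.001,0.0015,0.073],0],[[-0.001,0.0015,0.073],0]]'; python3 -m inch '[[[0,0,0],0],[[0,0,0],0],[[0,0,0],0],[[0,0,0],0],[[0,0,0],0]]' 1 40;python3 -m inch '[[[0,0,0],0],[[0,0,0],0],[[0,0,0],0]]'; python3 -c "
from h import *
goal(cal(-.005,-.034),.2)"
```

```text
clock: 6.75
tcp_pos: [0.4034, -0.3057, 0.072]
orientation: [0.005, 0.782, 0.624, -0.001]
wrist_force: [-0.0, 0.0, 1.3]
finger_gap: 0.0856
clock: 7.17
tcp_pos: [0.4042, -0.307, 0.0744]
orientation: [0.007, 0.782, 0.624, -0.001]
wrist_force: [-2.8, 0.8, 8.9]
finger_gap: 0.0528
clock: 7.42
tcp_pos: [0.4043, -0.307, 0.0748]
orientation: [0.007, 0.782, 0.624, -0.001]
wrist_force: [0.0, 0.6, -3.1]
finger_gap: 0.0527
shift mm [ 456.3   54.5 -129.7] spin -0.3 tilt 0.86 tcp [ 0.4043 -0.307   0.0748] F [ 0.   0.6 -3.1] gap 0.0527 t 7.42 q6 0.99
```

```bash
python3 -m inch '[[[0,0,-0.02],0],[[0,0,-0.05],0],[[0,0,-0.09],0],[[0,0,-0.12],0],[[0,0,-0.15],0]]'; python3 -c "
from h import *
goal(cal(-.0045,-.034),.215)
c=cam('side'); cv2.imwrite('pics/side6.png',cv2.resize(c['image'][180:370,220:440],None,fx=3.1,fy=3.1)[:,:,::-1])"
```

```text
clock: 7.83
tcp_pos: [0.403, -0.3048, 0.2263]
orientation: [0.007, 0.782, 0.624, -0.001]
wrist_force: [0.3, -0.3, -3.1]
finger_gap: 0.0528
shift mm [455.9  55.4   7. ] spin -0.3 tilt 0.85 tcp [ 0.403  -0.3048  0.2263] F [ 0.3 -0.3 -3.1] gap 0.0528 t 7.83 q6 0.99
```

View pics/side6.png

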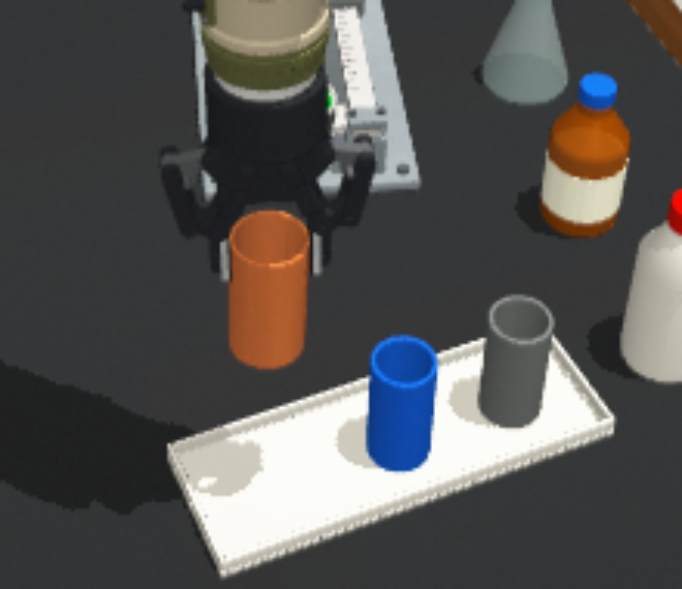

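The coupon is lifted and upright, and the other two are undisturbed at (402,400) and (515,360). Carrying it over.

```bash
python3 -m inch '[[[0.03,0.003,0],0],[[0.06,0.007,0],0],[[0.095,0.011,0],0],[[0.13,0.016,0],0],[[0.165,0.02,0],0]]';python3 -m inch '[[[0.035,0.0043,0],0],[[0.07,0.0085,0],0],[[0.105,0.013,0],0],[[0.14,0.017,0],0],[[0.175,0.021,0],0]]'; python3 -c "
from h import *
goal(cal(-.0045,-.034),.215)"
```

```text
clock: 8.3
tcp_pos: [0.4611, -0.1488, 0.2297]
orientation: [0.012, 0.782, 0.623, -0.001]
wrist_force: [0.7, -0.6, -2.3]
finger_gap: 0.0529
clock: 8.72
tcp_pos: [0.5205, 0.019, 0.2268]
orientation: [0.011, 0.782, 0.623, -0.001]
wrist_force: [0.7, 0.1, -2.4]
finger_gap: 0.0527
shift mm [114.3  12.5  10.3] spin -0.4 tilt 1.3 tcp [0.5205 0.019  0.2268] F [ 0.7  0.1 -2.4] gap 0.0527 t 8.72 q6 1.69
```

```bash
python3 -m inch '[[[0.03,0.003,0.003],-0.4],[[0.06,0.007,0.006],-0.4],[[0.09,0.01,0.01],-0.4],[[0.114,0.0125,0.01],-0.4],[[0.114,0.0125,0.01],-0.4]]'; python3 -c "
from h import *
goal(cal(-.0045,-.032),.115)"
```

```text
clock: 9.13
tcp_pos: [0.5587, 0.1312, 0.2138]
orientation: [0.01, 0.778, 0.628, -0.001]
wrist_force: [-0.2, -0.0, -2.7]
finger_gap: 0.0524
shift mm [-0.5 -1.1 98.8] spin 0.3 tilt 1.17 tcp [0.5587 0.1312 0.2138] F [-0.2 -0.  -2.7] gap 0.0524 t 9.13 q6 1.88
```

```bash
python3 -m inch '[[[0.003,-0.001,0.02],0.3],[[0.003,-0.001,0.045],0.3],[[0.003,-0.001,0.07],0.3],[[0.003,-0.001,0.09],0.3],[[0.003,-0.001,0.09],0.3]]'; python3 -c "
from h import *
goal(cal(-.0045,-.028),.095)
c=cam('side'); cv2.imwrite('pics/side7.png',cv2.resize(c['image'][110:250,250:400],None,fx=4,fy=4)[:,:,::-1])
W=cloud(c);m=(cv2.cvtColor(c['image'],cv2.COLOR_RGB2HSV));k=(m[...,0]<14)&(m[...,1]>120)&(W[...,2]>.02)&(abs(W[...,0]-.56)<.06)&(abs(W[...,1]-.13)<.06)
P=W[k];print(len(P),np.percentile(P[:,2],[1,99]), ((P[:,:2]-O)@RC).min(0),((P[:,:2]-O)@RC).max(0))"
```

```text
clock: 9.55
tcp_pos: [0.5557, 0.1321, 0.1186]
orientation: [0.008, 0.78, 0.626, -0.005]
wrist_force: [-1.0, 0.1, -3.2]
finger_gap: 0.0526
shift mm [ 2.4  3.4 23.6] spin -0.0 tilt 1.04 tcp [0.5557 0.1321 0.1186] F [-1.   0.1 -3.2] gap 0.0526 t 9.55 q6 1.89
615 [0.05341978 0.15212131] [-0.03758379 -0.06032751] [0.0182017  0.00245502]
```

View pics/side7.png

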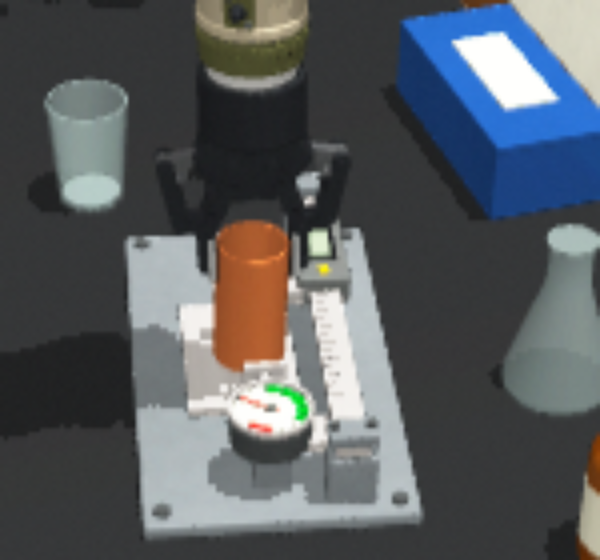

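The coupon hangs over the stage between the anvil (front, about y=375) and the opened jaw. It sits about 4 mm to the −x side of the line, which I'll correct while lowering.

```bash
python3 -m inch '[[[0.002,0.004,0.006],0],[[0.002,0.0045,0.012],0],[[0.002,0.0045,0.017],0],[[0.002,0.0045,0.021],0],[[0.002,0.0045,0.021],0]]'; python3 -m inch '[[[0,0,0],0],[[0,0,0.0015],0],[[0,0,0.0015],0]]'; python3 -c "
from h import *
goal(cal(-.0045,-.028),.0928)"
```

```text
clock: 10.02
tcp_pos: [0.5615, 0.1327, 0.0995]
orientation: [0.008, 0.78, 0.626, -0.004]
wrist_force: [-0.6, -0.2, -3.1]
finger_gap: 0.0527
clock: 10.27
tcp_pos: [0.5616, 0.1327, 0.0982]
orientation: [0.008, 0.78, 0.626, -0.004]
wrist_force: [-0.0, -0.4, -4.3]
finger_gap: 0.0526
shift mm [ 0.1 -2.2  5.4] spin -0.0 tilt 1.05 tcp [0.5616 0.1327 0.0982] F [-0.  -0.4 -4.3] gap 0.0526 t 10.27 q6 1.89
```

```bash
python3 -m inch '[[[0,-0.0005,0.0015],0],[[0,-0.0005,0.003],0],[[0,-0.0005,0.003],0],[[0,-0.0005,0.003],0]]'; python3 -m inch '[[[0,0,0.001],0],[[0,0,0.002],0],[[0,0,0.002],0]]'
```

```text
clock: 10.6
tcp_pos: [0.561, 0.1328, 0.0951]
orientation: [0.008, 0.78, 0.626, -0.004]
wrist_force: [-0.1, 0.6, -3.0]
finger_gap: 0.0528
clock: 10.85
tcp_pos: [0.5609, 0.1327, 0.0928]
orientation: [0.008, 0.78, 0.626, -0.004]
wrist_force: [-0.5, 0.2, -2.9]
finger_gap: 0.0526
```

```bash
python3 -m inch '[[[0,0,0.0012],0],[[0,0,0.0012],0],[[0,0,0.0012],0]]'; python3 -m inch '[[[0,0,0.001],0],[[0,0,0.001],0],[[0,0,0.001],0]]'
```

```text
clock: 11.1
tcp_pos: [0.561, 0.1328, 0.0926]
orientation: [0.008, 0.78, 0.626, -0.004]
wrist_force: [-2.9, -0.1, 6.3]
finger_gap: 0.0525
clock: 11.35
tcp_pos: [0.561, 0.1329, 0.0926]
orientation: [0.009, 0.78, 0.626, -0.003]
wrist_force: [-3.4, -0.3, 6.5]
finger_gap: 0.0528
```

The foot is on the stage, with the force reversing to +6 N. Releasing and lifting clear.

```bash
python3 -m inch '[[[0,0,-0.001],0],[[0,0,-0.001],0],[[0,0,-0.001],0],[[0,0,-0.001],0],[[0,0,-0.001],0]]' 0; python3 -m inch '[[[0,0,-0.02],0],[[0,0,-0.05],0],[[0,0,-0.09],0],[[0,0,-0.12],0],[[0,0,-0.12],0]]'; python3 -c "
from h import *
s=env.get_state(); goal(cal(.052,.0865),.21)
c=cam('side'); cv2.imwrite('pics/side8.png',cv2.resize(c['image'][110:250,250:400],None,fx=4,fy=4)[:,:,::-1])
W=cloud(c);m=(cv2.cvtColor(c['image'],cv2.COLOR_RGB2HSV));k=(m[...,0]<14)&(m[...,1]>120)&(abs(W[...,2]-.122)<.008)&(abs(W[...,0]-.56)<.06)&(abs(W[...,1]-.13)<.06)
P=W[k];(x,y),r=cv2.minEnclosingCircle(P[:,:2].astype(np.float32));print(len(P),r,np.median(P[:,2]),RC.T@(np.array([x,y])-O))"
```

```text
clock: 11.77
tcp_pos: [0.5612, 0.1329, 0.0935]
orientation: [0.009, 0.78, 0.626, -0.003]
wrist_force: [0.2, 0.8, -0.0]
finger_gap: 0.0854
clock: 12.18
tcp_pos: [0.5639, 0.1355, 0.2205]
orientation: [0.012, 0.78, 0.626, 0.002]
wrist_force: [0.9, -0.3, 1.1]
finger_gap: 0.0853
shift mm [111.5  52.5  10.2] spin 0.0 tilt 1.34 tcp [0.5639 0.1355 0.2205] F [ 0.9 -0.3  1.1] gap 0.0853 t 12.18 q6 1.9
113 0.029010402038693428 0.12003486099423984 [-0.0058738  -0.02875123]
```

View pics/side8.png

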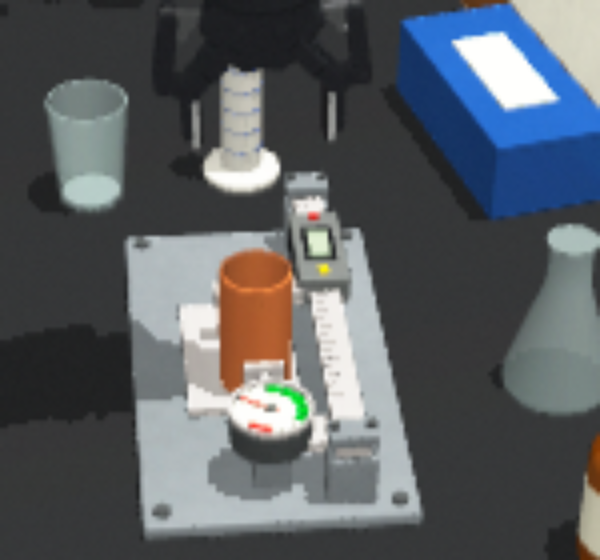

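The coupon stands upright at local x=-5.9 mm (the line is at -5 mm), between the anvil and the jaw. Going back to the housing now.

```bash
python3 -m inch '[[[0.03,0.015,0],0],[[0.065,0.03,0],0],[[0.1,0.048,0],0],[[0.1115,0.0525,0],0],[[0.1115,0.0525,0],0]]'; python3 -c "
from h import *
goal(cal(.052,.0865),.055)"
```

```text
clock: 12.65
tcp_pos: [0.6391, 0.2353, 0.2138]
orientation: [0.01, 0.779, 0.627, -0.001]
wrist_force: [-1.8, -0.2, -0.3]
finger_gap: 0.0851
shift mm [ -0.2  -1.4 158.9] spin 0.2 tilt 1.15 tcp [0.6391 0.2353 0.2138] F [-1.8 -0.2 -0.3] gap 0.0851 t 12.65 q6 2.03
```

```bash
python3 -m inch '[[[0,-0.001,0.035],0],[[0,-0.001,0.07],0],[[0,-0.001,0.1],0],[[0,-0.001,0.1],0],[[0,-0.001,0.1],0]]'; python3 -c "
from h import *
goal(cal(.052,.0865),.055)"
```

```text
clock: 13.07
tcp_pos: [0.6368, 0.2326, 0.1115]
orientation: [0.009, 0.779, 0.627, -0.004]
wrist_force: [0.4, -0.9, 0.5]
finger_gap: 0.0849
shift mm [ 1.7  2.1 56.5] spin 0.1 tilt 1.08 tcp [0.6368 0.2326 0.1115] F [ 0.4 -0.9  0.5] gap 0.0849 t 13.07 q6 2.03
```

```bash
python3 -m inch '[[[0.0015,0.002,0.03],0],[[0.0015,0.002,0.055],0],[[0.0015,0.002,0.055],0],[[0.0015,0.002,0.055],0],[[0.0015,0.002,0.055],0]]'; python3 -m inch '[[[0,0,0],0],[[0,0,0],0],[[0,0,0],0],[[0,0,0],0],[[0,0,0],0]]' 1 40;python3 -m inch '[[[0,0,0],0],[[0,0,0],0],[[0,0,0],0]]'; python3 -c "
from h import *
goal(cal(.052,.0865),.057);print(RC.T@(env.get_state()['tcp_pos'][:2]-O))"
```

```text
clock: 13.48
tcp_pos: [0.641, 0.2328, 0.0596]
orientation: [0.01, 0.779, 0.627, -0.002]
wrist_force: [-0.6, -0.5, 1.6]
finger_gap: 0.0854
clock: 13.9
tcp_pos: [0.6401, 0.2335, 0.0612]
orientation: [0.009, 0.779, 0.627, -0.002]
wrist_force: [-5.6, 1.3, 7.2]
finger_gap: 0.0395
clock: 14.15
tcp_pos: [0.6401, 0.2335, 0.0613]
orientation: [0.009, 0.779, 0.627, -0.002]
wrist_force: [-0.8, -0.5, 0.3]
finger_gap: 0.0391
shift mm [-0.8 -0.5  4.3] spin 0.1 tilt 1.03 tcp [0.6401 0.2335 0.0613] F [-0.8 -0.5  0.3] gap 0.0391 t 14.15 q6 2.03
[0.05240536 0.08733522]
```

```bash
python3 -m inch '[[[-0.004,0,0],0],[[-0.008,0,0],0],[[-0.012,0,0],0],[[-0.016,0,0],0],[[-0.02,0,0],0]]'; python3 -m inch '[[[-0.002,0,0],0],[[-0.004,0,0],0],[[-0.006,0,0],0],[[-0.008,0,0],0],[[-0.01,0,0],0]]';  python3 -c "
from h import *
s=env.get_state();print(RC.T@(s['tcp_pos'][:2]-O), RC.T@s['wrist_force'][:2],s['tcp_pos'])"
```

```text
clock: 14.57
tcp_pos: [0.6362, 0.2167, 0.0613]
orientation: [0.007, 0.779, 0.627, 0.0]
wrist_force: [2.6, 9.0, -4.0]
finger_gap: 0.0388
clock: 14.98
tcp_pos: [0.6347, 0.2101, 0.0613]
orientation: [0.005, 0.778, 0.628, 0.003]
wrist_force: [2.3, 11.5, -3.2]
finger_gap: 0.039
[0.05228126 0.06328923] [-0.25483033 11.7606577 ] [0.63474028 0.21007329 0.06128564]
```

```bash
python3 -m inch '[[[-0.002,0,0],0],[[-0.004,0,0],0],[[-0.006,0,0],0],[[-0.008,0,0],0],[[-0.009,0,0],0]]';  python3 -c "
from h import *
s=env.get_state();print(RC.T@(s['tcp_pos'][:2]-O), RC.T@s['wrist_force'][:2],s['tcp_pos'])"
python3 -m inch '[[[-0.002,0,0],0],[[-0.004,0,0],0],[[-0.005,0,0],0],[[-0.006,0,0],0],[[-0.006,0,0],0]]';  python3 -c "
from h import *
s=env.get_state();print(RC.T@(s['tcp_pos'][:2]-O), RC.T@s['wrist_force'][:2],s['tcp_pos'])
c=cam('top'); cv2.imwrite('pics/top9.png',cv2.resize(c['image'][160:230,270:350],None,fx=7,fy=7,interpolation=cv2.INTER_CUBIC)[:,:,::-1])"
```

```text
clock: 15.4
tcp_pos: [0.6334, 0.2043, 0.0613]
orientation: [0.003, 0.778, 0.628, 0.005]
wrist_force: [2.2, 12.0, -3.6]
finger_gap: 0.0389
[0.05225154 0.057384  ] [-0.40307869 12.17220711] [0.63343314 0.20431446 0.06129497]
clock: 15.82
tcp_pos: [0.6328, 0.2015, 0.0613]
orientation: [0.002, 0.777, 0.629, 0.007]
wrist_force: [2.8, 10.4, -3.6]
finger_gap: 0.0388
[0.05221615 0.05453856] [ 0.50694269 10.72275935] [0.63278272 0.20154413 0.06129761]
```

View pics/top9.png

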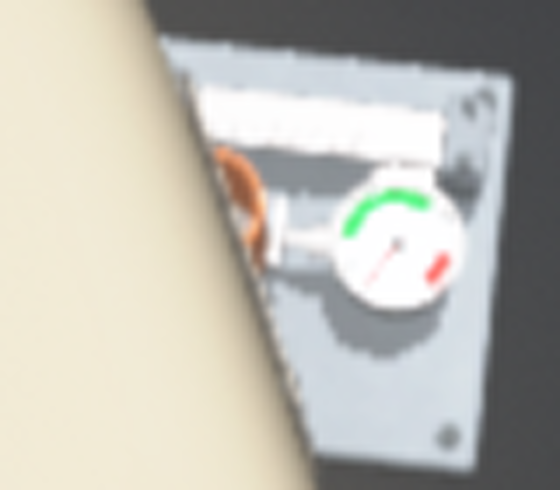

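The needle is still at rest, pointing lower-left from the pivot at (397,244) to (365,283), and the coupon is close to the anvil at about (268,230). I'll add a needle reader and creep on.

```bash
cat >> h.py <<'E'
def needle():
    c=cam("top"); im=c["image"].astype(float); px,py=270+397.5/7-.5,160+244.5/7-.5
    v,u=np.mgrid[:400,:640]; dx,dy=u-px,v-py; r=np.hypot(dx,dy)
    w=np.clip(im[...,0]-im[...,1:].mean(-1)-15,0,None)*(r>1.5)*(r<6)
    a=np.degrees(np.arctan2((w*dy/np.maximum(r,.1)).sum(),(w*dx/np.maximum(r,.1)).sum()))
    s=env.get_state(); print("needle img deg",round(a,1),"w",w.sum().round(),"y",(RC.T@(s['tcp_pos'][:2]-O)).round(4),"F",(RC.T@s['wrist_force'][:2]).round(1),"tz",s['tcp_pos'][2].round(4)); return c
E
python3 -c "from h import *;needle()"
python3 -m inch '[[[-0.002,0,0],0],[[-0.004,0,0],0],[[-0.005,0,0],0],[[-0.006,0,0],0],[[-0.006,0,0],0]]' >/dev/null;  python3 -c "from h import *;needle()"
```

```text
needle img deg 44.0 w 126.0 y [0.0522 0.0545] F [ 0.5 11.4] tz 0.0613
needle img deg 39.9 w 120.0 y [0.0522 0.052 ] F [-0.3 11.4] tz 0.0613
```

```bash
sed -i 's/-15,0,None)\*(r>1.5)\*(r<6)/-8,0,None)*(r>1.5)*(r<6.5)*~((np.degrees(np.arctan2(dy,dx))>-5)\&(np.degrees(np.arctan2(dy,dx))<75))/' h.py
python3 -c "from h import *;needle()"
python3 -m inch '[[[-0.002,0,0],0],[[-0.004,0,0],0],[[-0.005,0,0],0],[[-0.005,0,0],0]]' >/dev/null;  python3 -c "from h import *;needle()"
```

```text
needle img deg 155.8 w 36.0 y [0.0522 0.052 ] F [ 0.3 11.6] tz 0.0613
needle img deg -166.7 w 56.0 y [0.0522 0.0507] F [ 0.7 12.8] tz 0.0613
```

The needle is turning: about 63° from rest, so about 2.2 mm or 2.2 N. That is the start of the green sector, so two more small steps will reach the middle.

```bash
python3 -m inch '[[[-0.003,0,0],0],[[-0.005,0,0],0],[[-0.0055,0,0],0],[[-0.0055,0,0],0]]' >/dev/null;  python3 -c "
from h import *
c=needle(); cv2.imwrite('pics/top10.png',cv2.resize(c['image'][160:230,270:350],None,fx=7,fy=7,interpolation=cv2.INTER_CUBIC)[:,:,::-1])"
```

```text
needle img deg -133.9 w 90.0 y [0.0522 0.0494] F [ 1.  13.7] tz 0.0613
```

View pics/top10.png

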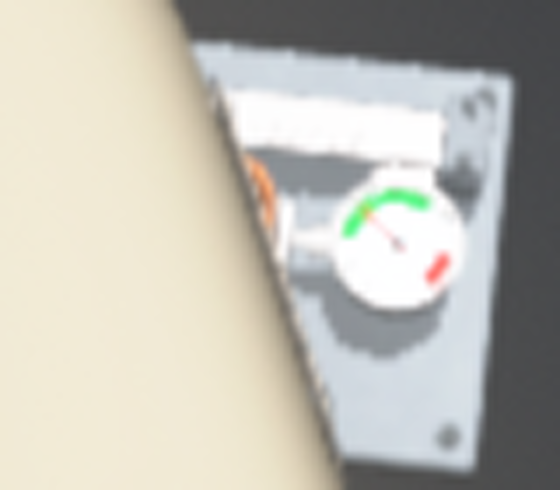

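The needle is inside the green, about 96° from rest, so about 3.4 N. I'll relax the push by commanding the measured pose, then release and lift.

```bash
python3 -m inch '[[[0,0,0],0],[[0,0,0],0],[[0,0,0],0]]'; python3 -c "from h import *;needle()"; python3 -m inch '[[[0,0,0],0],[[0,0,0],0],[[0,0,0],0],[[0,0,0],0],[[0,0,0],0]]' 0;python3 -c "from h import *;needle()"; python3 -m inch '[[[0,0,-0.02],0],[[0,0,-0.05],0],[[0,0,-0.09],0],[[0,0,-0.12],0],[[0,0,-0.15],0]]'
```

```text
clock: 17.45
tcp_pos: [0.6317, 0.1969, 0.0613]
orientation: [-0.005, 0.775, 0.631, 0.016]
wrist_force: [0.3, 3.6, -0.2]
finger_gap: 0.0391
needle img deg -135.1 w 80.0 y [0.0522 0.0498] F [0.1 3.2] tz 0.0614
clock: 17.92
tcp_pos: [0.6318, 0.1966, 0.0615]
orientation: [-0.005, 0.775, 0.631, 0.016]
wrist_force: [-0.4, 0.3, -0.9]
finger_gap: 0.0856
needle img deg -135.3 w 67.0 y [0.0523 0.0496] F [1.2 0.1] tz 0.0615
clock: 18.38
tcp_pos: [0.6291, 0.1924, 0.2136]
orientation: [-0.005, 0.775, 0.631, 0.016]
wrist_force: [1.1, 0.3, 0.2]
finger_gap: 0.0857
```

Released, and the needle has held. I'll move the arm away so the whole scene is visible.

```bash
python3 -m inch '[[[0.03,-0.02,-0.02],0],[[0.06,-0.05,-0.02],0],[[0.09,-0.08,-0.02],0],[[0.12,-0.12,-0.02],0],[[0.14,-0.16,-0.02],0]]'; python3 -m inch '[[[0,-0.0,0],0],[[0,0,0],0]]'; python3 -c "
from h import *
c=needle()
s=cam('side'); a=cv2.resize(c['image'][100:250,180:460],(700,375)); b=cv2.resize(s['image'][110:250,250:400],(240,224)); 
cv2.imwrite('pics/side11.png',np.vstack([cv2.resize(s['image'][100:370,180:460],(600,579))])[:,:,::-1])
W=cloud(s);m=(cv2.cvtColor(s['image'],cv2.COLOR_RGB2HSV));k=(m[...,0]<14)&(m[...,1]>120)&(abs(W[...,2]-.122)<.008)&(abs(W[...,0]-.56)<.06)&(abs(W[...,1]-.13)<.06)
P=W[k];(x,y),r=cv2.minEnclosingCircle(P[:,:2].astype(np.float32));print(len(P),r,np.median(P[:,2]),RC.T@(np.array([x,y])-O))"
```

```text
clock: 18.8
tcp_pos: [0.51, 0.3544, 0.2358]
orientation: [-0.005, 0.775, 0.631, 0.017]
wrist_force: [-0.0, 0.8, -0.1]
finger_gap: 0.0854
clock: 18.97
tcp_pos: [0.5081, 0.3563, 0.2364]
orientation: [-0.005, 0.774, 0.633, 0.017]
wrist_force: [-0.6, 0.1, -0.4]
finger_gap: 0.0856
needle img deg -135.2 w 77.0 y [-0.1014  0.1778] F [ 0.2 -0.1] tz 0.2362
119 0.030268941074609756 0.12023080456743179 [-0.00637967 -0.04566523]
```

View pics/side11.png

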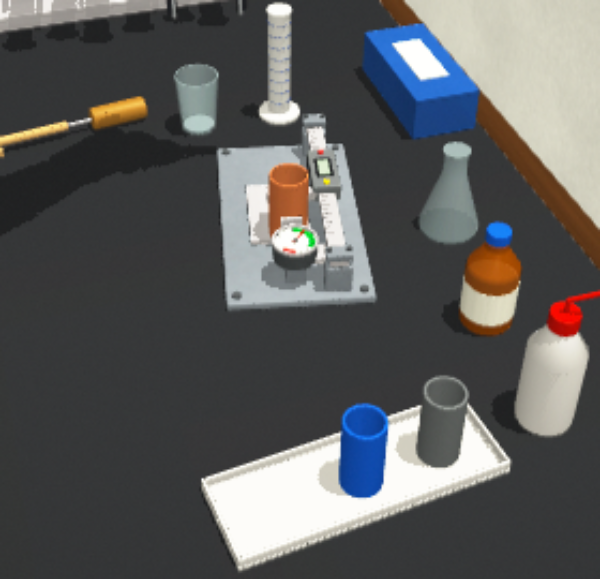

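The coupon is upright at (289,200), clamped between jaw and anvil, and the needle at (300,237) is at the green sector. Everything else is in place and the arm is clear. Handing in.

```bash
python3 -c "
from h import *
print(env.hand_in())"
```

```text
the job is handed in; nothing more can be done
None
```

The copper coupon is clamped upright in the bench caliper with the needle in the green sector. I handed the job in at about 19 s of the 66 s allowed; the hand-in reports no verdict.

I pinched the slide housing and drew the jaw open to about 90 mm. Then I stood the coupon on the stage, let it go, and crept the jaw shut until the needle was in the green. After that I released and moved the arm away.

- **Clamping force:** the needle stands about 95° from rest, which is about 3.3 mm or 3.3 N. It did not move when I let go or when the arm left. In the readings I took, it never went beyond about 3.4 mm.
- **Coupon position:** its axis is about 1.4 mm off the line of measurement. Its y position agrees with the needle reading to within 1 mm.
- **Coupon height:** the top rim measured 120 mm against an expected 122 mm. The camera read about 2 mm low on the tray coupons too.
- **Everything else:** the other coupons and bystanders look undisturbed in the last picture, but I did not re-measure their positions.
- **Odd reading:** my needle reader first locked onto the red sector. I corrected that and confirmed the needle by eye in an enlarged picture.

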